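Balance a loaded order tray on its sliding grip and carry it level to the scale

ROBOT

A 6-joint arm with a two-finger parallel gripper is mounted at the origin on a cart in front of the work surface, level with it; the furniture and walls round the work are solid. World frame = base frame: x ahead of the robot, y to its left, z up, the work surface at z = 0. Lengths are in m, angles in rad, forces in N, time in s.
With the tool pointing down it reaches from about 0.375 to 0.925 m from the base axis. Payload 5.7 kg.
Tool frame: the origin (TCP) lies midway between the tips of the shut fingers; the grasp point (between the pads) lies grip_point_offset behind it (grip_point_offset is the distance from the TCP to the grasp point, in m); z points along the fingers, x is the direction in which the jaws open and shut, and the axes are right-handed (so a half turn about z gives the same grasp; the last joint's range is limited). The gripper opens to 85 mm and grips with 20 to 120 N. Pads are 22 mm wide; open, the fingers measure 114 mm over their backs; the gripper's body (76 mm by 85 mm) begins 54 mm behind the grasp point. The pads swing forward as they close: fully open they stand 13 mm farther back than shut.
Start: joints at [1.159, 0.359, 1.51, -0, 1.272, -0.115], TCP at [0.175, 0.574, 0.231] pointing down, gripper open.
Joint ranges: [-2.97, 2.97], [-1.01, 2.36], [0.21, 2.38], [-0.96, 4.11], [0.2, 2.71], [-2.98, 2.98]. Speed limits (rad/s): [2.39, 2.39, 3.14, 3.14, 3.14, 3.14].

INTERFACE

Orientations are given as a 3x3 rotation matrix whose columns are the frame's x, y, z axes.
In Python, from cell import sense, camera, camera_info, close_job, grip_point_offset gives the robot as it stands. The module is installed in compiled form; this text tells all that it offers.
- The arm moves only by the tool servo_tool, never from a script. Its argument "targets" is a list of rows, each a list of 3 entries, a list of its own where there are three numbers: the closure in counts, from 0 (fully open) to 255 (shut), then the shift along the tool's x, y, z in mm, then the turn about the tool's z in rad. A call has 1 to 20 rows; each row shifts and turns the commanded pose from where the row before left it, along the tool's axes as they then stand; what a row does not reach is not made up. A row lasts 1/12 s, in which the tool goes at most 41.7 mm and 7.16 degrees, less where a joint would pass 70% of its speed; a pose out of reach is approached as far as the arm can. A call with a gripper value outside its range is refused whole. The fingers move at their own pace and stop on an object; "newtons" is the grip in N (left out, the last holds). Time passes only in rows, so rows that do not move let the fingers close. It gives the time, the measured TCP pose, the force and the opening at its end, in the units of the state.
- sense(): the state, without advancing time (a new reading comes with each control period).
- camera(name): name is "scene" or "top" or "wrist"; returns the picture (384x512x3 uint8, red, green, blue); there is no depth.
- camera_info(name): a dict with "fovy" (degrees; the focal length in pixels is half the picture's height over the tangent of half this angle, whatever the lens; pixels are square), "cx", "cy" (the principal point, pixels), "rvec" (rotation vector, rad) and "tvec" (3), from world to camera coordinates, as OpenCV has them; the wrist camera has in their place "mount" (4x4, takes a point from camera to tool coordinates, whose origin is the TCP and whose axes are the tool frame's). Camera axes: x right, y down, z forward; pixel columns grow to the right and rows downward; lengths in m; the calibration is good to about 2 mm. A picture is of the moment at which its call begins: read the wrist's pose just before it. camera_info takes no time and is no camera call.
- close_job(): hands the job in, once; it reports no verdict.
The state is a dict: "t": time; "joints": joint angles; "qvel": joint speeds; "joint_efforts": joint torques, N m; "eef_pos": TCP position; "eef_rot": TCP orientation; "contact_force": force on the tool from outside, world axes, zero at the start; "torque": the same for the moment, N m; "finger_gap": finger opening in m.
Only numpy, scipy, OpenCV 4.12 (cv2) and the standard library are available. Lean on these libraries where they do the work, as an engineer would, in place of code of your own. Each camera call takes 0.05 s, during which the arm holds its last target. There are 200 camera calls.

TASK

Carry the loaded order tray by its black grip over to the bench scale and set it down gently, squarely on the scale's plate with nothing overhanging, the cartons still in it. The cartons differ in weight and the tray hangs freely from the grip, so first slide the grip along the carry bar to the point of balance, trying it with small lifts of a centimetre or so: the tray must hang level when it is lifted and never tip on the way. Leave the things standing around where they are.

Things in the scene. Friction and masses are not known exactly. Their poses are not given: they have to be found in the camera images.
- tray: Open grey order tray, 288 long (y) x 132 wide (x) mm, walls 49 high, four rubber feet. Origin: middle of its underside; z up. End uprights hold a 10 mm square steel carry bar along y above the middle, axis 112 mm over the origin. Loaded 0.4 to 1 kg; the centre of mass is 35 to 45 mm above the origin and, unseen, up to 45 mm off the middle along y.
- runner (a joint): Where the runner with the grip sits on the bar: distance in m from the tray's middle towards tray +y, -0.075 to 0.075. It stays where left; about 1.5 N slides it, and the resting tray stays put if it is moved slowly along the bar.
- grip_point (a point): Middle of the black grip: upright plate 12 mm thick (tray x), 42 wide (tray y), 44 high, 167 mm above the tray's underside. Pinch it from above across its thickness. It is hinged at its foot, 35 mm below this point (132 above the underside), about an axis along tray x, 0.6 rad each way, so the tray swings freely lengthwise; a weak spring holds it upright when free.
- plate (a point): Centre of the top of the bench scale's flat steel plate, 55 mm above the bench; the plate is 320 long (y) x 160 wide (x) mm, 8 thick, on a grey base with a small blank display. The scale is fixed. The tray goes with its length along the plate's, either way round.
- carton_1: Brown carton 93 x 123 x 64 mm in an end cell of the tray (-y end), its 123 mm side across the tray; origin at the centre of its underside, 9 mm above the tray's underside. Unknown weight.
- carton_2: Second carton that looks the same, in the cell at the other (+y) end of the tray. Unknown weight.
- tape_measure: Yellow tape measure standing between tray and scale, 64 mm high, about 66 x 35 mm; leave it alone. Origin at the centre of its underside.
- stapler: Red stapler, 142 long, 54 high, towards the back; leave it alone. Origin at the centre of its underside.
- cutter: Green snap-off cutter, 160 long, 14 high, lying flat beyond the tape measure; leave it alone. Origin at the centre of its underside.
Things that resemble listed ones, but are neither listed nor needed, are in the scene too. Leave any pink look-alike of the carton_1 alone.

How it is judged:
By the outcome, as a careful person would: the job done as asked, in the order asked, and still so for the second after the job is handed in, with the robot touching nothing.
It also fails if it takes over 67 s, if anything falls off the work surface, if the arm or the gripper's body presses on something with over 40 N, if the wrist force passes 120 N, or if a joint passes its speed limit or range.

## Working session

There is one attempt and no reset: what is moved stays moved. The work goes in short steps, Python scripts to look and compute and a tool call to move; the robot and the scene stay as the last step left them, time stands still between calls to the robot, and variables do not carry over. Pictures are saved under pics/ and viewed, about 8 in all and at most 12, crops included, and the job is handed in when it is done.

Besides the shell and the picture viewer there is one more tool, called after "Emit:" as name(argument=value, ...), one argument or row to a line, values as JSON. servo_tool: Moves the arm, as the interface text tells. Its arguments: {"type":"object","properties":{"targets":{"type":"array","items":{"type":"array"}},"newtons":{"type":"number"}},"required":["targets"]}

```bash
mkdir -p pics
cat > h.py <<'E'
import numpy as np,cv2
from cell import *
def save(n,f): 
    im=camera(n); cv2.imwrite('pics/'+f,im[:,:,::-1]); return im
def KRT(n,s=None):
    i=camera_info(n); f=192/np.tan(np.radians(i['fovy'])/2)
    K=np.array([[f,0,i['cx']],[0,f,i['cy']],[0,0,1]])
    if 'mount' in i:
        s=s or sense(); M=np.eye(4); M[:3,:3]=s['eef_rot']; M[:3,3]=s['eef_pos']
        W=np.linalg.inv(M@np.array(i['mount'])); return K,W[:3,:3],W[:3,3]
    return K,cv2.Rodrigues(np.array(i['rvec'],float))[0],np.array(i['tvec'],float)
def ray(n,u,v,z,s=None):
    K,R,t=KRT(n,s); d=R.T@np.linalg.inv(K)@[u,v,1]; c=-R.T@t
    return c+d*(z-c[2])/d[2]
def proj(n,p,s=None):
    K,R,t=KRT(n,s); q=K@(R@np.array(p)+t); return q[:2]/q[2]
E
python3 - <<'E'
from h import *
s=sense();print(s);print(grip_point_offset)
a=save('top','top0.png');b=save('scene','scene0.png')
for n in('top','scene'):
  K,R,t=KRT(n);print(n,K[0,0],-R.T@t)
E
```

```text
{'t': 0.0, 'joints': array([ 1.15888315e+00,  3.59525776e-01,  1.51146379e+00, -8.63348352e-07,
        1.27249686e+00, -1.15107595e-01]), 'qvel': array([ 0.00041954,  0.00205942, -0.00083003, -0.00086764,  0.00178131,
        0.00057658]), 'joint_efforts': array([-1.77820248e-04, -5.27608323e+01, -2.78619719e+01, -1.42346598e-04,
        1.30999123e-02,  1.52504595e-05]), 'eef_pos': array([0.17521106, 0.57311832, 0.23042929]), 'eef_rot': array([[ 2.92466004e-01,  9.56275621e-01, -7.57438935e-04],
       [ 9.56274070e-01, -2.92466905e-01, -1.73569728e-03],
       [-1.88133081e-03, -2.16686765e-04, -9.99998207e-01]]), 'contact_force': array([ 0.73144216, -0.75414434, -0.47862852]), 'torque': array([-0.01445461,  0.00766762,  0.02648345]), 'finger_gap': 0.08559049006610425}
0.0187
top 356.833784174544 [ 0.46941259 -0.08596044  1.21365196]
scene 464.3986742478433 [ 0.02735593 -1.01132723  1.03375533]
```

View pics/top0.png

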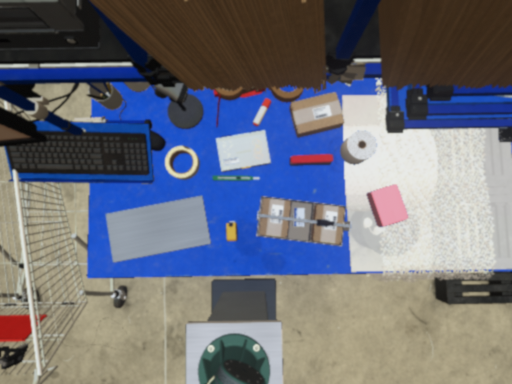

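View pics/scene0.png

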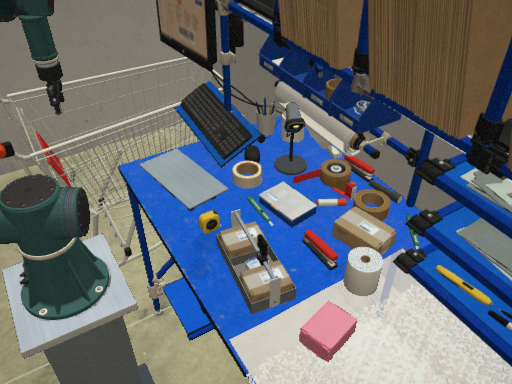

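Tray at about (302,221) in top with the black grip near (328,223). The grey scale plate is at (158,228), the tape at (231,231), the cutter at (236,178) and the stapler at (311,159). Possible confusions for the cartons are the pink box (388,205) and the brown box (317,114), both loose; for the scale, the white box (243,150). I'll check with enlarged crops.

Run:
```python
from h import *
a=cv2.imread('pics/top0.png')
c1=cv2.resize(a[185:255,245:360],None,fx=6,fy=6,interpolation=cv2.INTER_CUBIC)
c2=cv2.resize(a[185:270,95:220],None,fx=6,fy=6,interpolation=cv2.INTER_CUBIC)
b=cv2.imread('pics/scene0.png')
c3=cv2.resize(b[200:315,205:310],None,fx=5,fy=5,interpolation=cv2.INTER_CUBIC)
cv2.imwrite('pics/c1.png',c1);cv2.imwrite('pics/c2.png',c2);cv2.imwrite('pics/c3.png',c3)
print(proj('top',[.175,.574,.231]),proj('scene',[.175,.574,.231]))
# plate segmentation by colour
reg=a[185:270,95:220].astype(int); m=((reg.max(2)-reg.min(2))<40).astype(np.uint8)
m=cv2.morphologyEx(m,cv2.MORPH_OPEN,np.ones((3,3)))
n,l,st,ce=cv2.connectedComponentsWithStats(m); k=1+st[1:,4].argmax()
ct=cv2.findContours((l==k).astype(np.uint8),0,1)[0][0]
r=cv2.minAreaRect(ct); print(st[k])
P=[ray('top',u+95,v+185,.055) for u,v in cv2.boxPoints(r)]
print(np.round(P,3), np.mean(P,0)); print([np.linalg.norm(P[i]-P[i-1]) for i in range(4)])
```

```text
[ 12.18414819 339.27328336] [ 61.2663305  110.63125709]
[  12   12  103   65 4663]
[[0.51  0.41  0.055]
 [0.565 0.096 0.055]
 [0.413 0.068 0.055]
 [0.359 0.378 0.055]] [0.46184495 0.23799431 0.055     ]
[np.float64(0.1543657313170097), np.float64(0.3187079690719707), np.float64(0.15499217216042172), np.float64(0.3151576507190154)]
```

View pics/c1.png

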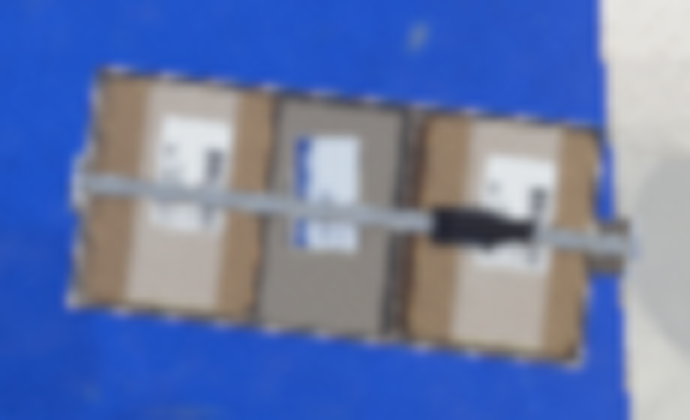

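View pics/c3.png

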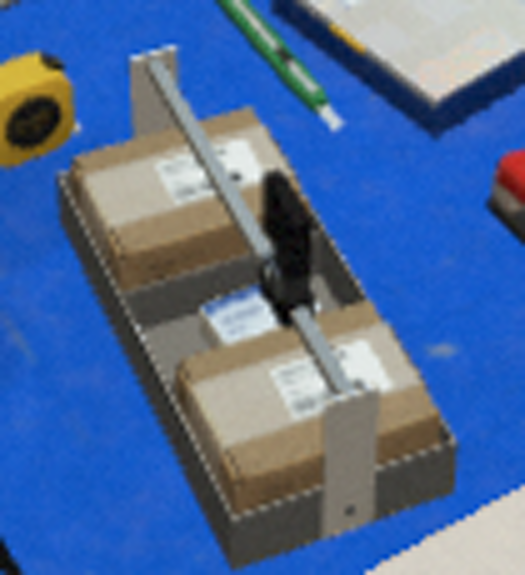

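Run:
```python
from h import *
f=lambda u,v,z:ray('top',245+u/6,185+v/6,z)
A=f(85,182,.117);B=f(630,243,.117);print(A,B,np.linalg.norm(A-B),(A+B)/2,'yaw',np.arctan2(-(A-B)[0],(A-B)[1]))
C=[f(*p,.049) for p in((102,68),(605,128),(578,362),(72,302))];print(np.round(C,3),np.mean(C,0))
d=C[0]-C[1]+C[3]-C[2];print('yaw',np.arctan2(-d[0],d[1]))
print('grip',f(435,222,.189),f(537,232,.189))
# scene: grip top mid crop (275,180)
for z in(.189,):print('scene top',ray('scene',205+274/5,200+180/5,z))
print('scene foot',ray('scene',205+288/5,200+300/5,.118))
```

```text
[ 0.49767777 -0.0910373   0.117     ] [ 0.46215897 -0.36860111  0.117     ] 0.2798271879338954 [ 0.47991837 -0.2298192   0.117     ] yaw -0.12727454722417908
[[ 0.561 -0.102  0.049]
 [ 0.524 -0.375  0.049]
 [ 0.398 -0.356  0.049]
 [ 0.435 -0.083  0.049]] [ 0.47967128 -0.22886134  0.049     ]
yaw -0.13417043308390286
grip [ 0.47409926 -0.25737765  0.189     ] [ 0.46856821 -0.30588387  0.189     ]
scene top [ 0.47280344 -0.27482201  0.189     ]
scene foot [ 0.47009263 -0.29439605  0.118     ]
```

View pics/c2.png

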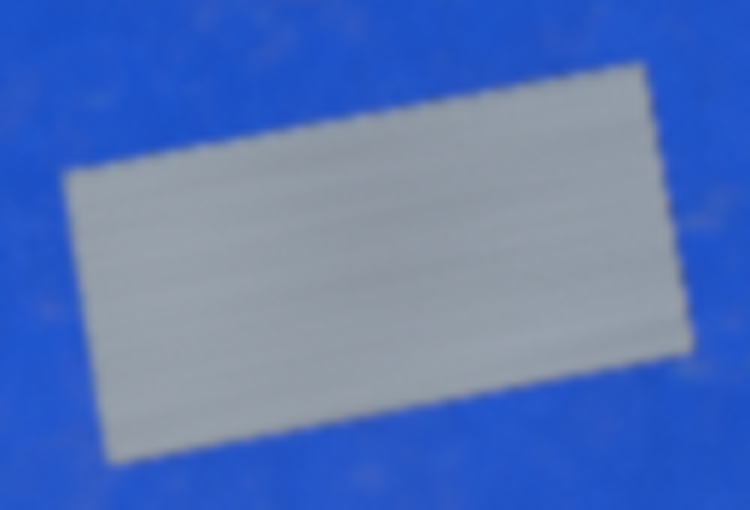

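```bash
cat >> h.py <<'E'
def plan(wps,g,rpw,s=None,pose=None):
    "wps: list of (x,y,z,heading); rpw rows per waypoint; prints tool-frame rows (shift along axes before row's turn)"
    s=s or sense(); R=s['eef_rot']; p=np.array(s['eef_pos']); th=np.arctan2(R[1,0],R[0,0])
    if pose: p,th=np.array(pose[:3]),pose[3]
    out=[]
    for (x,y,z,h),n in zip(wps,rpw):
        d=(np.array([x,y,z])-p)/n*1000; dt=(h-th)/n
        for _ in range(n):
            c,q=np.cos(th),np.sin(th)
            out.append([g,[round(c*d[0]+q*d[1],1),round(q*d[0]-c*d[1],1),round(-d[2],1)],round(-dt,4)]); th+=dt
        p=np.array([x,y,z])
    print(str(out).replace(' ',''))
E
python3 - <<'E'
from h import *
f=lambda u,v,z:ray('top',95+u/6,185+v/6,z)
C=[f(*p,.055) for p in((68,172),(645,63),(692,352),(110,465))];d=C[0]-C[1]+C[3]-C[2]
print(np.mean(C,0),np.arctan2(-d[0],d[1]),[np.linalg.norm(C[i]-C[i-1]) for i in range(4)])
plan([(.40,.25,.30,.7),(.465,-.20,.30,-.13)],0,[11,14])
print(camera_info('wrist')['mount'])
E
```

```text
[0.46145627 0.23554562 0.055     ] 0.17324253433591413 [np.float64(0.1588571419711033), np.float64(0.3165926366398551), np.float64(0.15798529458365224), np.float64(0.3159056137146198)]
[[0,[np.float64(-22.1),np.float64(28.1),np.float64(-6.3)],np.float64(0.0522)],[0,[np.float64(-20.6),np.float64(29.2),np.float64(-6.3)],np.float64(0.0522)],[0,[np.float64(-19.1),np.float64(30.3),np.float64(-6.3)],np.float64(0.0522)],[0,[np.float64(-17.5),np.float64(31.2),np.float64(-6.3)],np.float64(0.0522)],[0,[np.float64(-15.8),np.float64(32.1),np.float64(-6.3)],np.float64(0.0522)],[0,[np.float64(-14.1),np.float64(32.9),np.float64(-6.3)],np.float64(0.0522)],[0,[np.float64(-12.4),np.float64(33.6),np.float64(-6.3)],np.float64(0.0522)],[0,[np.float64(-10.6),np.float64(34.2),np.float64(-6.3)],np.float64(0.0522)],[0,[np.float64(-8.8),np.float64(34.7),np.float64(-6.3)],np.float64(0.0522)],[0,[np.float64(-7.0),np.float64(35.1),np.float64(-6.3)],np.float64(0.0522)],[0,[np.float64(-5.2),np.float64(35.4),np.float64(-6.3)],np.float64(0.0522)],[0,[np.float64(-17.2),np.float64(27.6),np.float64(-0.0)],np.float64(0.
[... 564 characters left out ...]
np.float64(32.4),np.float64(-0.0)],np.float64(0.0593)],[0,[np.float64(-0.7),np.float64(32.5),np.float64(-0.0)],np.float64(0.0593)],[0,[np.float64(1.2),np.float64(32.5),np.float64(-0.0)],np.float64(0.0593)],[0,[np.float64(3.1),np.float64(32.3),np.float64(-0.0)],np.float64(0.0593)],[0,[np.float64(5.0),np.float64(32.1),np.float64(-0.0)],np.float64(0.0593)],[0,[np.float64(6.9),np.float64(31.7),np.float64(-0.0)],np.float64(0.0593)]]
[[ 9.99999818e-01  2.59096551e-04 -5.45483717e-04  7.06673903e-04]
 [-8.19563650e-05  9.53153152e-01  3.02488120e-01 -7.87526862e-02]
 [ 5.98303153e-04 -3.02488020e-01  9.53152999e-01 -1.42357542e-01]
 [ 0.00000000e+00  0.00000000e+00  0.00000000e+00  1.00000000e+00]]
```

Emit:
servo_tool(
  targets=[
    [0,[-22,28,-6],0.052],
    [0,[-20.6,29,-6],0.052],
    [0,[-19,30,-6],0.052],
    [0,[-17.5,31,-6],0.052],
    [0,[-16,32,-6],0.052],
    [0,[-14,33,-6],0.052],
    [0,[-12.4,33.6,-6],0.052],
    [0,[-10.6,34,-7],0.052],
    [0,[-9,35,-7],0.052],
    [0,[-7,35,-7],0.052],
    [0,[-5,35,-7],0.052],
    [0,[-17,27.6,0],0.06],
    [0,[-15.5,28.5,0],0.06],
    [0,[-14,29.4,0],0.06],
    [0,[-12,30,0],0.06],
  ],
)

```text
t: 1.35
eef_pos: [0.4177, 0.1214, 0.3011]
eef_rot: [[0.896, 0.443, -0.001], [0.443, -0.896, -0.0], [-0.001, -0.0, -1.0]]
contact_force: [0.5, -0.5, -0.5]
finger_gap: 0.0854
```

Emit:
servo_tool(
  targets=[
    [0,[-10,31,0],0.06],
    [0,[-8.4,31.4,0],0.06],
    [0,[-6.5,32,0],0.06],
    [0,[-4.6,32,0],0.06],
    [0,[-2.7,32.4,0],0.06],
    [0,[-0.7,32.5,0],0.06],
    [0,[1.2,32.5,0],0.06],
    [0,[3,32,0],0.06],
    [0,[5,32,0],0.06],
    [0,[7,32,0],0.055],
    [0,[0,0,0],0],
    [0,[0,0,0],0],
  ],
)

```text
t: 2.35
eef_pos: [0.4631, -0.2001, 0.3007]
eef_rot: [[0.991, -0.135, -0.001], [-0.135, -0.991, 0.001], [-0.001, -0.0, -1.0]]
contact_force: [-0.2, 1.4, -0.3]
finger_gap: 0.0855
```

Run:
```python
from h import *
s=sense();print(s['t'],s['eef_pos'],np.arctan2(s['eef_rot'][1,0],s['eef_rot'][0,0]),s['joints'],s['contact_force'])
a=save('wrist','w1.png')
print(proj('wrist',[.472,-.279,.189],s),proj('wrist',[.462,-.369,.117],s),proj('wrist',[.498,-.091,.117],s))
```

```text
2.35 [ 0.46312051 -0.20007254  0.30073794] -0.1355667778929056 [-5.44743801e-01  1.60407934e-01  1.61091151e+00 -6.97350975e-05
  1.37135480e+00 -4.09162983e-01] [-0.18960962  1.35008361 -0.31243812]
[279.04920704 271.85069886] [275.21835423 306.06641619] [278.67229199  51.35013009]
```

View pics/w1.png

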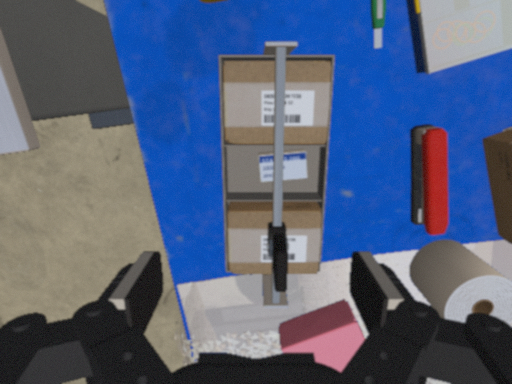

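Grip's top is at (280,268) in the wrist view, 1–3 px from my prediction. The bar runs (279,42) to (274,304), and the three-cell tray holding the two brown cartons is the right one. I'll move over the grip and descend.

Emit:
servo_tool(
  targets=[
    [0,[6.5,25,0],-0.01],
    [0,[6.5,25,0],0],
    [0,[6.5,25,0],0],
    [0,[0,0,20],0],
    [0,[0,0,30],0],
    [0,[0,0,30],0],
    [0,[0,0,30],0],
    [0,[0,0,25],0],
    [0,[0,0,15],0],
    [0,[0,0,0],0],
    [0,[0,0,0],0],
  ],
)

```text
t: 3.32
eef_pos: [0.4727, -0.2738, 0.1509]
eef_rot: [[0.993, -0.121, -0.002], [-0.121, -0.993, 0.002], [-0.002, -0.001, -1.0]]
contact_force: [0.0, -1.1, 0.4]
finger_gap: 0.0856
```

Run:
```python
from h import *
s=sense();print(s['eef_pos'],s['contact_force'])
a=save('wrist','w2.png')
for z in(.145,.189):
  for dx in(-.006,.006): print([np.round(proj('wrist',[.4725+dx*.99-dy*-.125,-.277-.125*dx+dy,z],s)) for dy in(-.021,.021)])
```

```text
[ 0.47270482 -0.27383195  0.15090994] [ 0.04893679 -1.07812363  0.39878903]
[array([247., 292.]), array([247., 218.])]
[array([270., 292.]), array([271., 218.])]
[array([244., 356.]), array([243., 263.])]
[array([274., 356.]), array([276., 264.])]
```

View pics/w2.png

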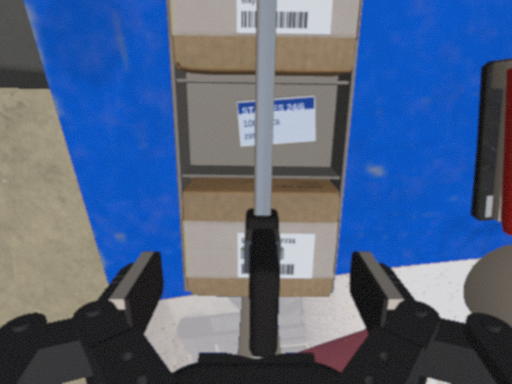

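Grip spans u 249–279 and v about 265–355, within 4 px of prediction, and the bar is vertical in the picture, so alignment is good. I'll shift 1.5 mm and 3 mm, then close.

Emit:
servo_tool(
  targets=[
    [0,[1.5,3,0],0],
    [0,[0,0,0],0],
    [255,[0,0,0],0],
    [255,[0,0,0],0],
    [255,[0,0,0],0],
    [255,[0,0,0],0],
    [255,[0,0,0],0],
    [255,[0,0,0],0],
    [255,[0,0,0],0],
    [255,[0,0,0],0],
    [255,[0,0,0],0],
    [255,[0,0,0],0],
  ],
  newtons=80,
)

```text
t: 4.37
eef_pos: [0.4749, -0.2789, 0.1515]
eef_rot: [[0.992, -0.123, 0.001], [-0.123, -0.992, -0.0], [0.001, 0.0, -1.0]]
contact_force: [3.3, -0.2, 0.2]
finger_gap: 0.0111
```

Run:
```python
from h import *
s=sense();print(s['t'],s['eef_pos'],s['contact_force'],s['torque'],s['finger_gap'])
```

```text
4.3667 [ 0.47494002 -0.27889564  0.15152488] [ 3.32755581 -0.16301376  0.17598547] [ 0.12461419 -0.59548566 -0.17437247] 0.011072370778110813
```

Emit:
servo_tool(
  targets=[
    [255,[0,0,-2],0],
    [255,[0,0,-2],0],
    [255,[0,0,-2],0],
    [255,[0,0,0],0],
    [255,[0,0,0],0],
    [255,[0,0,0],0],
  ],
)

```text
t: 4.87
eef_pos: [0.4736, -0.2783, 0.1569]
eef_rot: [[0.992, -0.122, -0.002], [-0.122, -0.992, 0.001], [-0.002, -0.001, -1.0]]
contact_force: [0.0, 0.8, -6.3]
finger_gap: 0.0112
```

```bash
cat > m.py <<'E'
from h import *
import sys
F=[]
for i in range(6):
    s=sense();F.append(np.r_[s['contact_force'],s['torque']]); im=camera('wrist')
cv2.imwrite('pics/m%s.png'%sys.argv[1],im[:,:,::-1])
F=np.array(F);print(s['t'],np.round(s['eef_pos'],4),F.mean(0).round(3),F.std(0).round(3),s['finger_gap'])
# tray tilt: rotate about tray x, track features vs reference later
E
python3 m.py 1
```

```text
5.1167 [ 0.4741 -0.2786  0.1572] [-0.094  1.013 -6.703  0.192  0.045  0.058] [0.329 0.285 0.395 0.03  0.02  0.019] 0.011379943123455168
```

Emit:
servo_tool(
  targets=[
    [255,[0,0,2],0],
    [255,[0,0,2],0],
    [255,[0,0,1],0],
    [255,[0,0,0.7],0],
    [255,[0,0,0],0],
    [255,[0,-1,0],0],
    [255,[0,-2,0],0],
    [255,[0,-2,0],0],
    [255,[0,-2,0],0],
    [255,[0,-2,0],0],
    [255,[0,-2,0],0],
    [255,[0,-2,0],0],
    [255,[0,-2,0],0],
    [255,[0,-2,0],0],
    [255,[0,-2,0],0],
    [255,[0,-2,0],0],
    [255,[0,-2,0],0],
  ],
)

```text
t: 6.58
eef_pos: [0.4772, -0.2557, 0.1516]
eef_rot: [[0.992, -0.123, -0.0], [-0.123, -0.992, -0.0], [-0.0, 0.0, -1.0]]
contact_force: [-0.1, -2.8, -5.6]
finger_gap: 0.0111
```

```bash
python3 m.py 2
```

```text
6.8333 [ 0.477  -0.2555  0.1515] [-0.132 -0.244 -5.669 -0.053  0.007  0.047] [0.438 1.286 0.198 0.149 0.042 0.026] 0.010849921964545515
```

View pics/m2.png

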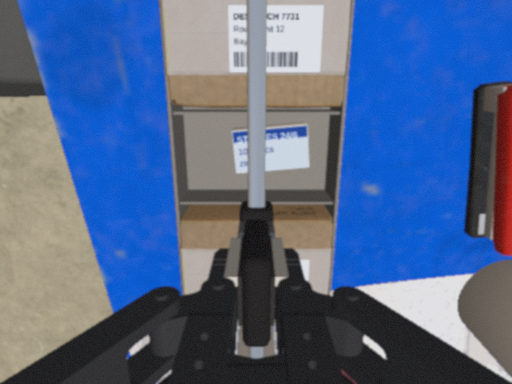

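Run:
```python
from h import *
s=sense();print(s['eef_pos'])
s2=dict(s);s2['eef_pos']=np.array([.4727,-.2738,.1509]);c,q=np.cos(-.1216),np.sin(-.1216)
s2['eef_rot']=np.array([[c,q,-.002],[q,-c,.002],[-.002,-.001,-1]])
for z,u1,v1,u2,v2 in((.049,260,177,257,203),(.049,179,177,179,203),(.049,182,67,174,108),(.049,354,70,343,108),(.03,489,206,481,228)):
  print(ray('wrist',u1,v1,z,s2)[:2],ray('wrist',u2,v2,z,s)[:2])
```

```text
[ 0.47704241 -0.25547391  0.15152807]
[ 0.47613488 -0.26034243] [ 0.47569745 -0.26360945]
[ 0.41320628 -0.25269791] [ 0.41334955 -0.25590979]
[ 0.43079488 -0.17386309] [ 0.4240946  -0.18257277]
[ 0.55142978 -0.1906129 ] [ 0.54750489 -0.19783216]
[ 0.66949808 -0.31501741] [ 0.66982578 -0.31809375]
```

The tray stayed put (divider and the fixed stapler show the same apparent shift), so the runner slides. I'll unload slightly and slide on to the other side.

Emit:
servo_tool(
  targets=[
    [255,[0,0,1],0],
    [255,[0,-2,0],0],
    [255,[0,-2.5,0],0],
    [255,[0,-2.5,0],0],
    [255,[0,-2.5,0],0],
    [255,[0,-2.5,0],0],
    [255,[0,-2.5,0],0],
    [255,[0,-2.5,0],0],
    [255,[0,-2.5,0],0],
    [255,[0,-2.5,0],0],
    [255,[0,-2.5,0],0],
    [255,[0,-2.5,0],0],
    [255,[0,-2.5,0],0],
    [255,[0,-2.5,0],0],
    [255,[0,-2.5,0],0],
    [255,[0,-2.5,0],0],
    [255,[0,-2.5,0],0],
    [255,[0,-2.5,0],0],
    [255,[0,-2,0],0],
    [255,[0,0,0],0],
  ],
)

```text
t: 8.55
eef_pos: [0.4826, -0.212, 0.1513]
eef_rot: [[0.992, -0.122, 0.0], [-0.122, -0.992, -0.001], [0.0, 0.001, -1.0]]
contact_force: [-3.6, 0.0, 6.8]
finger_gap: 0.0111
```

```bash
python3 m.py 3
```

```text
8.8 [ 0.4826 -0.212   0.1513] [-3.347  0.375  6.563  0.013  0.744  0.011] [0.558 0.359 0.532 0.03  0.032 0.031] 0.011269919830566874
```

Emit:
servo_tool(
  targets=[
    [255,[0,0,-2],0],
    [255,[0,0,-2],0],
    [255,[0,0,-2],0],
    [255,[0,0,-1],0],
    [255,[0,0,0],0],
    [255,[0,0,0],0],
    [255,[0,0,0],0],
  ],
)

```text
t: 9.43
eef_pos: [0.4824, -0.212, 0.1574]
eef_rot: [[0.992, -0.123, -0.0], [-0.123, -0.992, 0.0], [-0.0, -0.0, -1.0]]
contact_force: [0.1, 0.5, -5.7]
finger_gap: 0.0112
```

```bash
python3 m.py 4
```

```text
9.6833 [ 0.4825 -0.2121  0.1576] [ 8.000e-03  2.880e-01 -6.551e+00  1.220e-01  2.500e-02  3.000e-03] [0.364 0.57  0.644 0.023 0.027 0.02 ] 0.011014252055858858
```

Emit:
servo_tool(
  targets=[
    [255,[0,0,2],0],
    [255,[0,0,2],0],
    [255,[0,0,1.5],0],
    [255,[0,0,1],0],
    [255,[0,0,0],0],
    [255,[0,2,0],0],
    [255,[0,2.5,0],0],
    [255,[0,2.5,0],0],
    [255,[0,2.5,0],0],
    [255,[0,2.5,0],0],
    [255,[0,2.5,0],0],
    [255,[0,2.5,0],0],
    [255,[0,2.5,0],0],
    [255,[0,2.5,0],0],
    [255,[0,2.5,0],0],
    [255,[0,2.5,0],0],
    [255,[0,2.5,0],0],
    [255,[0,1,0],0],
    [255,[0,0,0],0],
  ],
)

```text
t: 11.32
eef_pos: [0.4787, -0.2432, 0.1514]
eef_rot: [[0.992, -0.123, -0.0], [-0.123, -0.992, -0.001], [0.0, 0.001, -1.0]]
contact_force: [-2.5, 1.3, 4.4]
finger_gap: 0.0114
```

```bash
python3 m.py 5
```

```text
11.5667 [ 0.4788 -0.2432  0.1514] [-3.397e+00  1.194e+00  4.839e+00  9.900e-02  7.460e-01  4.000e-03] [0.417 0.457 0.294 0.034 0.019 0.022] 0.010761422402000034
```

Emit:
servo_tool(
  targets=[
    [255,[0,0,-2],0],
    [255,[0,0,-2],0],
    [255,[0,0,-2],0],
    [255,[0,0,-2],0],
    [255,[0,0,-2],0],
    [255,[0,0,0],0],
    [255,[0,0,0],0],
    [255,[0,0,0],0],
    [255,[0,0,0],0],
    [255,[0,0,0],0],
  ],
)

```text
t: 12.45
eef_pos: [0.4789, -0.2427, 0.1612]
eef_rot: [[0.992, -0.123, 0.0], [-0.123, -0.992, -0.0], [0.0, 0.0, -1.0]]
contact_force: [-0.9, -1.2, -7.3]
finger_gap: 0.0106
```

```bash
python3 m.py 6
python3 - <<'E'
from h import *
b=save('scene','s6.png')
a=cv2.imread('pics/m5.png');c=cv2.imread('pics/m6.png')
z=cv2.resize(b[195:310,195:310],(480,480),interpolation=cv2.INTER_CUBIC)
z0=cv2.resize(cv2.imread('pics/scene0.png')[195:310,195:310],(480,480),interpolation=cv2.INTER_CUBIC)
cv2.imwrite('pics/cmp6.png',cv2.resize(np.vstack([np.hstack([a,c]),]),(800,300)))
cv2.imwrite('pics/cmp6s.png',cv2.resize(np.hstack([z0,z]),(800,400)))
E
```

```text
12.7 [ 0.4789 -0.2426  0.1612] [-3.500e-01 -1.161e+00 -7.077e+00 -1.200e-01  1.000e-03  2.300e-02] [0.506 0.456 0.401 0.029 0.023 0.024] 0.011165839048262485
```

View pics/cmp6s.png

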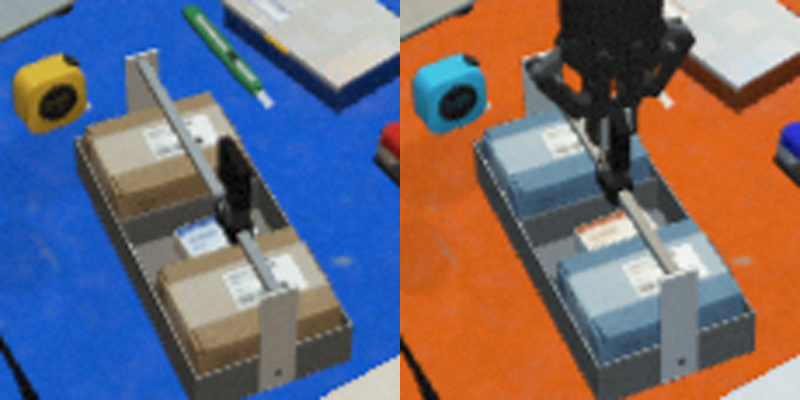

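Left is the start and right is now, with the tray lifted 10 mm (channels swapped by my save). It looks near level. I'll measure the tilt exactly from wrist-view flow: a level-hanging tray does not move in that view.

```bash
cat > tilt.py <<'E'
from h import *
import sys
from scipy.optimize import least_squares
def tilt(fa,fb,pos,show=True):
    "tray tilt (rad, about tray x, + = far(+y) end up) between rest picture fa and lifted fb"
    A,B=[cv2.imread('pics/%s.png'%f,0) for f in(fa,fb)]
    m=np.zeros_like(A); m[5:260,195:325]=255; m[:,228:290]=0; m[195:,:]=0
    m2=np.zeros_like(A); m2[5:195,165:345]=255; m2[:,238:276]=0
    p=cv2.goodFeaturesToTrack(A,120,.01,5,mask=m2)
    q,st,_=cv2.calcOpticalFlowPyrLK(A,B,p,None,winSize=(15,15)); r,st2,_=cv2.calcOpticalFlowPyrLK(B,A,q,None,winSize=(15,15))
    ok=(st[:,0]>0)&(np.linalg.norm(r-p,axis=2)[:,0]<.3); p,q=p[ok,0],q[ok,0]
    s={'eef_pos':np.array(pos),'eef_rot':np.array([[.9925,-.1225,0],[-.1225,-.9925,0],[0,0,-1]])}
    h=np.array(pos)-[0,0,pos[2]-.135]; yt=np.array([.1225,.9925,0]); xt=np.array([.9925,-.1225,0])
    K,R,t=KRT('wrist',s); zs=np.where((p[:,1]>105)&(p[:,1]<185),.03,.06)
    P=np.array([ray('wrist',u,v,z,s) for (u,v),z in zip(p,zs)])
    def f(x):
        Rt=cv2.Rodrigues(xt*x[0])[0]; Q=(P-h)@Rt.T+h+yt*x[1]+xt*x[2]+[0,0,x[3]]
        c=(K@(R@Q.T+t[:,None])); return (c[:2]/c[2]-q.T).ravel()
    o=least_squares(f,[0,0,0,0],loss='soft_l1'); print(len(p),'tilt',o.x[0].round(4),'dy,dx,dz mm',(o.x[1:]*1e3).round(2),'rms',np.sqrt((o.fun**2).mean()).round(2))
    J=o.jac; print('sd',np.sqrt(np.diag(np.linalg.inv(J.T@J))[0])*np.std(o.fun))
    for a,b in((0,60),(60,120),(120,195)):
        k=(p[:,1]>=a)&(p[:,1]<b); print(a,b,k.sum(),np.median(q[k]-p[k],axis=0))
tilt(sys.argv[1],sys.argv[2],[float(v) for v in sys.argv[3:6]])
E
python3 tilt.py m5 m6 .4789 -.2427 .1514; python3 tilt.py m3 m4 .4824 -.212 .1514
```

```text
48 tilt -0.0763 dy,dx,dz mm [1.67 0.21 0.05] rms 1.84
sd 0.018240491801160975
0 60 14 [-0.77664185  9.334135  ]
60 120 17 [-0.7394409  6.866478 ]
120 195 17 [-0.20022583  7.6827545 ]
57 tilt 0.0306 dy,dx,dz mm [0.59 0.38 0.39] rms 0.75
sd 0.005773626598161905
0 60 4 [-0.21218872 -7.365994  ]
60 120 15 [ 1.0177917 -4.087822 ]
120 195 38 [ 0.59225464 -4.269905  ]
```

Tilt is about −0.07 rad (−y end up), so the balance point is towards +y. I'll lower and slide 10 mm that way.

Emit:
servo_tool(
  targets=[
    [255,[0,0,2],0],
    [255,[0,0,2],0],
    [255,[0,0,2],0],
    [255,[0,0,2],0],
    [255,[0,0,1],0],
    [255,[0,0,0.5],0],
    [255,[0,0,0],0],
    [255,[0,-2,0],0],
    [255,[0,-2,0],0],
    [255,[0,-2,0],0],
    [255,[0,-2,0],0],
    [255,[0,-2,0],0],
    [255,[0,0,0],0],
    [255,[0,0,0],0],
  ],
)

```text
t: 13.97
eef_pos: [0.4799, -0.2318, 0.1515]
eef_rot: [[0.992, -0.123, -0.0], [-0.123, -0.992, 0.001], [-0.0, -0.001, -1.0]]
contact_force: [-0.4, 0.5, -5.4]
finger_gap: 0.0111
```

```bash
python3 m.py 7
```

```text
14.2167 [ 0.4799 -0.2324  0.1515] [-9.100e-02  8.910e-01 -6.445e+00  2.390e-01  2.200e-02  5.000e-03] [0.445 0.398 0.657 0.045 0.02  0.035] 0.010445809784443599
```

Emit:
servo_tool(
  targets=[
    [255,[0,0,-2],0],
    [255,[0,0,-2],0],
    [255,[0,0,-2],0],
    [255,[0,0,-2],0],
    [255,[0,0,-2],0],
    [255,[0,0,0],0],
    [255,[0,0,0],0],
    [255,[0,0,0],0],
    [255,[0,0,0],0],
    [255,[0,0,0],0],
  ],
)

```text
t: 15.1
eef_pos: [0.4799, -0.2325, 0.1615]
eef_rot: [[0.992, -0.123, -0.0], [-0.123, -0.992, 0.0], [-0.0, -0.0, -1.0]]
contact_force: [0.9, -0.8, -7.6]
finger_gap: 0.011
```

```bash
python3 m.py 8;python3 tilt.py m7 m8 .480 -.233 .1514
```

```text
15.35 [ 0.48   -0.2326  0.1616] [ 7.300e-02  8.000e-02 -7.937e+00  4.800e-02  1.600e-02 -6.000e-03] [0.591 0.438 0.268 0.037 0.03  0.018] 0.011062421349216638
56 tilt -0.0305 dy,dx,dz mm [ 0.45  0.19 -0.21] rms 0.72
sd 0.005506933155379676
0 60 16 [-0.25083923  3.7819843 ]
60 120 15 [-0.05563354  2.7948608 ]
120 195 25 [0.03457642 3.209549  ]
```

Emit:
servo_tool(
  targets=[
    [255,[0,0,2],0],
    [255,[0,0,2],0],
    [255,[0,0,2],0],
    [255,[0,0,2],0],
    [255,[0,0,1.5],0],
    [255,[0,0,1],0],
    [255,[0,0,0],0],
    [255,[0,-1,0],0],
    [255,[0,-1,0],0],
    [255,[0,-1,0],0],
    [255,[0,-0.8,0],0],
    [255,[0,0,0],0],
    [255,[0,0,0],0],
  ],
)

```text
t: 16.48
eef_pos: [0.4807, -0.2288, 0.1514]
eef_rot: [[0.992, -0.123, 0.0], [-0.123, -0.992, -0.0], [0.0, 0.0, -1.0]]
contact_force: [-1.6, -1.1, 0.4]
finger_gap: 0.0109
```

```bash
python3 m.py 9
```

```text
16.7333 [ 0.4807 -0.2289  0.1514] [-1.193 -0.746  1.5   -0.098  0.361  0.043] [0.443 0.231 0.791 0.042 0.035 0.043] 0.010982317971562372
```

Emit:
servo_tool(
  targets=[
    [255,[0,0,-2],0],
    [255,[0,0,-2],0],
    [255,[0,0,-2],0],
    [255,[0,0,-2],0],
    [255,[0,0,-2],0],
    [255,[0,0,-1],0],
    [255,[0,0,0],0],
    [255,[0,0,0],0],
    [255,[0,0,0],0],
    [255,[0,0,0],0],
    [255,[0,0,0],0],
  ],
)

```text
t: 17.7
eef_pos: [0.4804, -0.2288, 0.1621]
eef_rot: [[0.992, -0.123, -0.0], [-0.123, -0.992, 0.0], [-0.0, -0.0, -1.0]]
contact_force: [0.1, 0.5, -7.6]
finger_gap: 0.0108
```

```bash
python3 m.py 10;python3 tilt.py m9 m10 .480 -.229 .1514; python3 tilt.py m7 m9 .480 -.229 .1514
```

```text
17.95 [ 0.4805 -0.2288  0.1621] [-5.000e-03  2.330e-01 -7.658e+00  5.100e-02  8.000e-03  3.100e-02] [0.628 0.384 0.45  0.025 0.036 0.027] 0.011064300764715809
54 tilt 0.013 dy,dx,dz mm [-0.08  0.41 -0.35] rms 0.76
sd 0.005660701361923622
0 60 8 [ 0.76649475 -1.6450596 ]
60 120 19 [ 0.6225586 -1.3621674]
120 195 27 [ 0.50027466 -1.4963531 ]
55 tilt -0.0007 dy,dx,dz mm [-4.26 -0.2   0.04] rms 0.91
sd 0.006575328440822862
0 60 16 [-0.5422058  7.070017 ]
60 120 15 [-0.3972168  6.54261  ]
120 195 24 [-0.32235718  4.997673  ]
```

Now +0.013 rad; zero interpolates to 1.2 mm back.

Emit:
servo_tool(
  targets=[
    [255,[0,0,2],0],
    [255,[0,0,2],0],
    [255,[0,0,2],0],
    [255,[0,0,2],0],
    [255,[0,0,2],0],
    [255,[0,0,1],0],
    [255,[0,0,0],0],
    [255,[0,0.7,0],0],
    [255,[0,0.6,0],0],
    [255,[0,0,0],0],
    [255,[0,0,0],0],
  ],
)

```text
t: 18.92
eef_pos: [0.4806, -0.2303, 0.1514]
eef_rot: [[0.992, -0.123, 0.001], [-0.123, -0.992, -0.0], [0.001, 0.0, -1.0]]
contact_force: [-0.4, 1.5, -1.4]
finger_gap: 0.011
```

```bash
python3 m.py 11
```

```text
19.1667 [ 0.4806 -0.2303  0.1514] [ 0.299  1.704 -0.044  0.287  0.119 -0.035] [0.435 0.306 0.906 0.028 0.04  0.029] 0.011005921486143053
```

Emit:
servo_tool(
  targets=[
    [255,[0,0,-2],0],
    [255,[0,0,-2],0],
    [255,[0,0,-2],0],
    [255,[0,0,-2],0],
    [255,[0,0,-2],0],
    [255,[0,0,-1],0],
    [255,[0,0,0],0],
    [255,[0,0,0],0],
    [255,[0,0,0],0],
    [255,[0,0,0],0],
    [255,[0,0,0],0],
  ],
)

```text
t: 20.13
eef_pos: [0.4803, -0.23, 0.162]
eef_rot: [[0.992, -0.123, -0.0], [-0.123, -0.992, 0.0], [-0.0, -0.0, -1.0]]
contact_force: [-0.6, 0.3, -7.8]
finger_gap: 0.0108
```

```bash
python3 m.py 12;python3 tilt.py m11 m12 .480 -.230 .1514; python3 -c "
from h import *
save('top','t12.png'); save('scene','s12.png')"
```

```text
20.3833 [ 0.4803 -0.2301  0.1621] [-0.284  0.146 -7.991  0.046 -0.022 -0.023] [0.308 0.365 0.238 0.011 0.033 0.021] 0.011164329640055263
57 tilt -0.0214 dy,dx,dz mm [ 0.4   0.2  -0.13] rms 0.26
sd 0.001907888356056159
0 60 13 [-0.29034424  2.4175224 ]
60 120 18 [-0.03826904  1.891964  ]
120 195 26 [0.26957703 2.1721878 ]
```

```bash
for k in "m10 m12" "m8 m12" "m8 m10" "m9 m11" "m9 m12" "m11 m10" "m7 m12"; do echo $k; python3 tilt.py $k .480 -.230 .1514|head -1; done
python3 - <<'E'
from h import *
b=cv2.imread('pics/s12.png');cv2.imwrite('pics/z12.png',cv2.resize(b[195:310,190:310],(780,748),interpolation=cv2.INTER_CUBIC)[:600])
E
```

```text
m10 m12
56 tilt -0.0276 dy,dx,dz mm [ 3.23  0.02 -0.12] rms 0.6
m8 m12
55 tilt 0.0067 dy,dx,dz mm [-0.86  0.04  0.29] rms 0.29
m8 m10
52 tilt 0.0393 dy,dx,dz mm [-4.37  0.02  0.07] rms 0.94
m9 m11
56 tilt 0.0 dy,dx,dz mm [3.2  0.22 0.43] rms 0.92
m9 m12
53 tilt -0.0194 dy,dx,dz mm [3.47 0.38 0.01] rms 0.85
m11 m10
55 tilt 0.0088 dy,dx,dz mm [-3.04  0.19 -0.29] rms 0.32
m7 m12
55 tilt -0.0184 dy,dx,dz mm [-0.89  0.19 -0.24] rms 0.43
```

Consistent set: tilt is −0.03 (m8), +0.01 (m10) and −0.02 (m12), at runner offsets 0, +4.3 and +0.9 mm. The slope of 0.0115 rad/mm matches the geometry. I need about +1.8 mm from here.

Emit:
servo_tool(
  targets=[
    [255,[0,0,2],0],
    [255,[0,0,2],0],
    [255,[0,0,2],0],
    [255,[0,0,2],0],
    [255,[0,0,2],0],
    [255,[0,0,1],0],
    [255,[0,0,0],0],
    [255,[0,-0.7,0],0],
    [255,[0,-0.6,0],0],
    [255,[0,-0.5,0],0],
    [255,[0,0,0],0],
    [255,[0,0,0],0],
  ],
)

```text
t: 21.53
eef_pos: [0.4809, -0.2285, 0.1514]
eef_rot: [[0.992, -0.123, 0.001], [-0.123, -0.992, -0.001], [0.001, 0.0, -1.0]]
contact_force: [-0.9, -1.0, -2.1]
finger_gap: 0.011
```

```bash
python3 m.py 13;python3 tilt.py m11 m13 .480 -.230 .1514|head -1
```

```text
21.7833 [ 0.4809 -0.2285  0.1515] [-0.342 -1.198 -0.801 -0.243  0.088  0.061] [0.719 0.24  0.98  0.023 0.026 0.02 ] 0.010990694323636575
57 tilt 0.0007 dy,dx,dz mm [-2.2  -0.24 -0.26] rms 0.53
```

Emit:
servo_tool(
  targets=[
    [255,[0,0,-2],0],
    [255,[0,0,-2],0],
    [255,[0,0,-2],0],
    [255,[0,0,-2],0],
    [255,[0,0,-2],0],
    [255,[0,0,-1],0],
    [255,[0,0,0],0],
    [255,[0,0,0],0],
    [255,[0,0,0],0],
    [255,[0,0,0],0],
    [255,[0,0,0],0],
  ],
)

```text
t: 22.75
eef_pos: [0.4805, -0.2283, 0.162]
eef_rot: [[0.992, -0.123, -0.0], [-0.123, -0.992, 0.0], [-0.0, 0.0, -1.0]]
contact_force: [-0.2, 0.2, -7.6]
finger_gap: 0.0108
```

```bash
python3 m.py 14; for k in "m13 m14" "m11 m14" "m9 m14" "m10 m14" "m12 m14"; do echo $k; python3 tilt.py $k .480 -.230 .1514|head -1; done
```

```text
23.0 [ 0.4806 -0.2283  0.1621] [-1.910e-01  1.890e-01 -8.121e+00  3.900e-02  2.000e-03  1.500e-02] [0.237 0.505 0.56  0.024 0.024 0.016] 0.011359555001940207
m13 m14
57 tilt 0.0029 dy,dx,dz mm [-0.05  0.46 -0.23] rms 0.88
m11 m14
56 tilt -0.0026 dy,dx,dz mm [-1.78  0.18 -0.12] rms 0.24
m9 m14
55 tilt 0.0047 dy,dx,dz mm [ 0.94  0.42 -0.36] rms 1.07
m10 m14
56 tilt -0.0082 dy,dx,dz mm [ 1.01  0.02 -0.05] rms 0.22
m12 m14
53 tilt 0.0184 dy,dx,dz mm [-2.07  0.02  0.06] rms 0.39
```

Level within 0.003 rad (W ≈ 8 N). Next is a smooth lift and carry.

Run:
```python
from h import *
s=sense(); p0=np.array([.4806,-.2283]);p1=np.array([.4615,.2365]);d=(p1-p0)*1000
N=60;u=np.arange(N+1)/N;S=10*u**3-15*u**4+6*u**5;dS=np.diff(S)
th=-.1229;rows=[];acc=np.zeros(2);accT=0
for i in range(N):
    v=d*S[i+1]-acc;c,q=np.cos(th),np.sin(th)
    sx,sy=round(float(c*v[0]+q*v[1]),1),round(float(q*v[0]-c*v[1]),1)
    acc+=[c*sx+q*sy,q*sx-c*sy]; t=round(float(-(.296*S[i+1]+accT)),3); accT+=t; th-=t
    rows.append([255,[sx,sy,0],t])
for k in(0,20,40):print(str(rows[k:k+20]).replace(' ',''))
print(acc/1000+p0,th)
n=20;u=np.arange(n+1)/n;print(np.diff(100*(10*u**3-15*u**4+6*u**5)).round(1))
print(ray('top',231,231,.064))
```

```text
[[255,[-0.0,-0.0,0],-0.0],[255,[-0.0,-0.2,0],-0.0],[255,[-0.1,-0.3,0],-0.0],[255,[-0.1,-0.7,0],-0.001],[255,[-0.2,-1.1,0],-0.001],[255,[-0.2,-1.6,0],-0.001],[255,[-0.4,-2.2,0],-0.001],[255,[-0.4,-2.7,0],-0.002],[255,[-0.6,-3.4,0],-0.002],[255,[-0.6,-4.1,0],-0.003],[255,[-0.8,-4.8,0],-0.003],[255,[-0.8,-5.5,0],-0.003],[255,[-0.9,-6.3,0],-0.004],[255,[-1.0,-7.0,0],-0.005],[255,[-1.1,-7.7,0],-0.005],[255,[-1.1,-8.5,0],-0.005],[255,[-1.2,-9.1,0],-0.006],[255,[-1.2,-9.9,0],-0.006],[255,[-1.2,-10.5,0],-0.007],[255,[-1.3,-11.1,0],-0.007]]
[[255,[-1.2,-11.7,0],-0.008],[255,[-1.1,-12.3,0],-0.007],[255,[-1.1,-12.7,0],-0.009],[255,[-1.1,-13.2,0],-0.008],[255,[-0.9,-13.5,0],-0.009],[255,[-0.8,-13.9,0],-0.008],[255,[-0.8,-14.1,0],-0.009],[255,[-0.6,-14.3,0],-0.01],[255,[-0.5,-14.5,0],-0.009],[255,[-0.4,-14.5,0],-0.009],[255,[-0.2,-14.5,0],-0.009],[255,[-0.1,-14.5,0],-0.009],[255,[0.0,-14.3,0],-0.01],[255,[0.2,-14.1,0],-0.009],[255,[0.3,-13.9,0],-0.008],[255,[0.4,-13.6,0],-0.009],[255,[0.5,-13.2,0],-0.008],[255,[0.6,-12.8,0],-0.009],[255,[0.6,-12.2,0],-0.007],[255,[0.8,-11.8,0],-0.008]]
[[255,[0.8,-11.1,0],-0.007],[255,[0.8,-10.6,0],-0.007],[255,[0.8,-9.9,0],-0.006],[255,[0.8,-9.2,0],-0.006],[255,[0.8,-8.5,0],-0.005],[255,[0.8,-7.7,0],-0.005],[255,[0.8,-7.1,0],-0.005],[255,[0.7,-6.3,0],-0.004],[255,[0.6,-5.5,0],-0.003],[255,[0.6,-4.8,0],-0.003],[255,[0.5,-4.1,0],-0.003],[255,[0.4,-3.4,0],-0.002],[255,[0.4,-2.8,0],-0.002],[255,[0.2,-2.2,0],-0.001],[255,[0.3,-1.6,0],-0.001],[255,[0.1,-1.1,0],-0.001],[255,[0.1,-0.7,0],-0.001],[255,[0.0,-0.4,0],0.0],[255,[0.1,-0.1,0],0.0],[255,[-0.0,-0.0,0],0.0]]
[0.461537  0.2364928] 0.1731000000000001
[0.1 0.7 1.8 3.1 4.6 6.  7.2 8.2 8.9 9.3 9.3 8.9 8.2 7.2 6.  4.6 3.1 1.8
 0.7 0.1]
[ 4.50357729e-01 -2.07805449e-04  6.40000000e-02]
```

Emit:
servo_tool(
  targets=[
    [255,[0,0,-0.3],0],
    [255,[0,0,-1],0],
    [255,[0,0,-2],0],
    [255,[0,0,-3],0],
    [255,[0,0,-4.5],0],
    [255,[0,0,-6],0],
    [255,[0,0,-7.5],0],
    [255,[0,0,-8.5],0],
    [255,[0,0,-9],0],
    [255,[0,0,-9],0],
    [255,[0,0,-9],0],
    [255,[0,0,-9],0],
    [255,[0,0,-8.5],0],
    [255,[0,0,-7.5],0],
    [255,[0,0,-6],0],
    [255,[0,0,-4.5],0],
    [255,[0,0,-3],0],
    [255,[0,0,-2],0],
    [255,[0,0,-1],0],
    [255,[0,0,-0.3],0],
  ],
)

```text
t: 24.72
eef_pos: [0.4804, -0.2282, 0.2636]
eef_rot: [[0.992, -0.123, -0.0], [-0.123, -0.992, 0.0], [-0.0, -0.0, -1.0]]
contact_force: [0.0, 0.8, -7.1]
finger_gap: 0.0111
```

```bash
python3 m.py 15; for k in "m14 m15" "m11 m15"; do echo $k; python3 tilt.py $k .480 -.230 .1514|head -1; done
```

```text
24.9667 [ 0.4804 -0.2282  0.2634] [ 2.690e-01  1.740e-01 -7.511e+00  6.200e-02  3.000e-03 -1.800e-02] [0.286 0.339 0.258 0.035 0.018 0.021] 0.011314902800222485
m14 m15
50 tilt -0.0116 dy,dx,dz mm [ 0.99  0.11 -0.39] rms 0.26
m11 m15
54 tilt -0.0108 dy,dx,dz mm [-1.04  0.25 -0.72] rms 0.31
```

Emit:
servo_tool(
  targets=[
    [255,[0,-0.2,0],0],
    [255,[-0.1,-0.3,0],0],
    [255,[-0.1,-0.7,0],-0.001],
    [255,[-0.2,-1.1,0],-0.001],
    [255,[-0.2,-1.6,0],-0.001],
    [255,[-0.4,-2.2,0],-0.001],
    [255,[-0.4,-2.7,0],-0.002],
    [255,[-0.6,-3.4,0],-0.002],
    [255,[-0.6,-4.1,0],-0.003],
    [255,[-0.8,-4.8,0],-0.003],
    [255,[-0.8,-5.5,0],-0.003],
    [255,[-0.9,-6.3,0],-0.004],
    [255,[-1.0,-7.0,0],-0.005],
    [255,[-1.1,-7.7,0],-0.005],
    [255,[-1.1,-8.5,0],-0.005],
    [255,[-1.2,-9.1,0],-0.006],
    [255,[-1.2,-9.9,0],-0.006],
    [255,[-1.2,-10.5,0],-0.007],
    [255,[-1.3,-11.1,0],-0.007],
  ],
)

```text
t: 26.6
eef_pos: [0.4764, -0.1297, 0.2637]
eef_rot: [[0.998, -0.06, 0.0], [-0.06, -0.998, -0.0], [0.0, 0.0, -1.0]]
contact_force: [-0.0, 0.2, -8.3]
finger_gap: 0.0109
```

Emit:
servo_tool(
  targets=[
    [255,[-1.2,-11.7,0],-0.008],
    [255,[-1.1,-12.3,0],-0.007],
    [255,[-1.1,-12.7,0],-0.009],
    [255,[-1.1,-13.2,0],-0.008],
    [255,[-0.9,-13.5,0],-0.009],
    [255,[-0.8,-13.9,0],-0.008],
    [255,[-0.8,-14.1,0],-0.009],
    [255,[-0.6,-14.3,0],-0.01],
    [255,[-0.5,-14.5,0],-0.009],
    [255,[-0.4,-14.5,0],-0.009],
    [255,[-0.2,-14.5,0],-0.009],
    [255,[-0.1,-14.5,0],-0.009],
    [255,[0.0,-14.3,0],-0.01],
    [255,[0.2,-14.1,0],-0.009],
    [255,[0.3,-13.9,0],-0.008],
    [255,[0.4,-13.6,0],-0.009],
    [255,[0.5,-13.2,0],-0.008],
    [255,[0.6,-12.8,0],-0.009],
    [255,[0.6,-12.2,0],-0.007],
    [255,[0.8,-11.8,0],-0.008],
  ],
)

```text
t: 28.27
eef_pos: [0.465, 0.1404, 0.2637]
eef_rot: [[0.994, 0.112, -0.0], [0.112, -0.994, 0.0], [-0.0, -0.0, -1.0]]
contact_force: [-0.4, 0.7, -7.5]
finger_gap: 0.0108
```

Emit:
servo_tool(
  targets=[
    [255,[0.8,-11.1,0],-0.007],
    [255,[0.8,-10.6,0],-0.007],
    [255,[0.8,-9.9,0],-0.006],
    [255,[0.8,-9.2,0],-0.006],
    [255,[0.8,-8.5,0],-0.005],
    [255,[0.8,-7.7,0],-0.005],
    [255,[0.8,-7.1,0],-0.005],
    [255,[0.7,-6.3,0],-0.004],
    [255,[0.6,-5.5,0],-0.003],
    [255,[0.6,-4.8,0],-0.003],
    [255,[0.5,-4.1,0],-0.003],
    [255,[0.4,-3.4,0],-0.002],
    [255,[0.4,-2.8,0],-0.002],
    [255,[0.2,-2.2,0],-0.001],
    [255,[0.3,-1.6,0],-0.001],
    [255,[0.1,-1.1,0],-0.001],
    [255,[0.1,-0.7,0],-0.001],
    [255,[0,-0.4,0],0],
    [255,[0.1,-0.1,0],0],
    [255,[0,0,0],0],
  ],
)

```text
t: 29.93
eef_pos: [0.4615, 0.2364, 0.2637]
eef_rot: [[0.985, 0.172, 0.0], [0.172, -0.985, -0.0], [-0.0, 0.0, -1.0]]
contact_force: [-0.3, -0.1, -7.2]
finger_gap: 0.011
```

```bash
python3 m.py 16; python3 tilt.py m15 m16 .480 -.230 .1514|head -1
python3 - <<'E'
from h import *
s=sense();print(np.arctan2(s['eef_rot'][1,0],s['eef_rot'][0,0]))
a=save('top','t16.png');a=cv2.imread('pics/t16.png');w=cv2.imread('pics/m16.png')
c=cv2.resize(a[175:280,85:225],(800,600),interpolation=cv2.INTER_CUBIC)
b=cv2.imread('pics/m16.png')
cv2.imwrite('pics/v16.png',np.hstack([cv2.resize(c,(400,300)),cv2.resize(b,(400,300))]))
E
```

```text
30.1833 [0.4616 0.2364 0.2637] [-2.820e-01 -2.370e-01 -7.977e+00  3.200e-02  1.200e-02  3.000e-03] [0.243 0.355 0.57  0.015 0.02  0.027] 0.01080020066077708
51 tilt 0.0127 dy,dx,dz mm [-0.95 -0.1   0.61] rms 0.42
0.1729540010675383
```

View pics/v16.png

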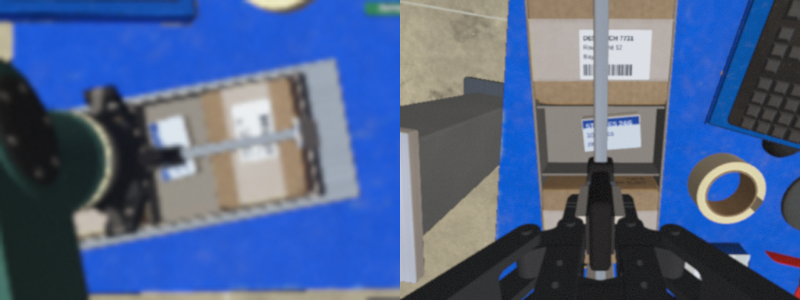

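Run:
```python
from h import *
a=cv2.imread('pics/t16.png');cv2.imwrite('pics/v16b.png',cv2.resize(a[190:262,130:222],(800,626),interpolation=cv2.INTER_CUBIC)[:600])
f=lambda u,v,z:ray('top',85+u/2.857-.3,175+v/2.857-.3,z)
Rz=np.array([[np.cos(.173),-np.sin(.173)],[np.sin(.173),np.cos(.173)]])
for q in [(305,72,.161),(325,193,.161),(300,133,.224),(333,60,.055),(357,195,.055)]:
  p=f(*q); print(q,p.round(4),'in plate frame',(Rz.T@(p[:2]-[.4615,.2365])).round(4))
s=sense();s0={'eef_pos':np.array([.1,0,.1]),'eef_rot':0}
```

```text
(305, 72, 0.161) [0.5453 0.1086 0.161 ] in plate frame [ 0.0605 -0.1404]
(325, 193, 0.161) [0.4207 0.0881 0.161 ] in plate frame [-0.0657 -0.1392]
(300, 133, 0.224) [0.4816 0.1018 0.224 ] in plate frame [-0.0033 -0.1362]
(333, 60, 0.055) [0.5661 0.0962 0.055 ] in plate frame [ 0.0789 -0.1562]
(357, 195, 0.055) [0.413  0.0696 0.055 ] in plate frame [-0.0765 -0.1561]
```

View pics/v16b.png

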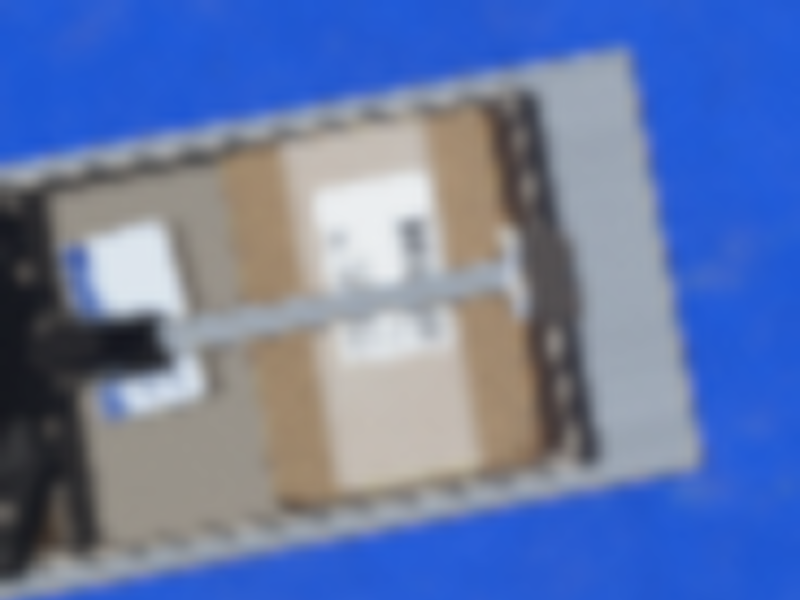

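Tray end is about 16 mm inside the plate's end and centred across within 4 mm; it is square. I'll lower smoothly, then slowly for the last few mm.

Emit:
servo_tool(
  targets=[
    [255,[0.4,0,0.5],0],
    [255,[0.4,0,1.5],0],
    [255,[0.4,0,3],0],
    [255,[0.4,0,5],0],
    [255,[0,0,6],0],
    [255,[0,0,7],0],
    [255,[0,0,7],0],
    [255,[0,0,6],0],
    [255,[0,0,5],0],
    [255,[0,0,4],0],
    [255,[0,0,3],0],
    [255,[0,0,2],0],
    [255,[0,0,1],0],
    [255,[0,0,1],0],
    [255,[0,0,0.5],0],
    [255,[0,0,0.5],0],
    [255,[0,0,0.5],0],
    [255,[0,0,0.5],0],
    [255,[0,0,0],0],
    [255,[0,0,0],0],
  ],
)

```text
t: 31.95
eef_pos: [0.4631, 0.2368, 0.2097]
eef_rot: [[0.985, 0.172, 0.0], [0.172, -0.985, -0.0], [0.0, 0.0, -1.0]]
contact_force: [0.3, -0.1, -8.3]
finger_gap: 0.0108
```

```bash
python3 m.py 17
```

```text
32.2 [0.4631 0.2368 0.2097] [ 3.030e-01 -2.500e-01 -7.811e+00  4.400e-02  5.000e-03  1.600e-02] [0.548 0.636 0.755 0.022 0.029 0.032] 0.01097770073068031
```

Emit:
servo_tool(
  targets=[
    [255,[0,0,0.5],0],
    [255,[0,0,0.5],0],
    [255,[0,0,0.5],0],
    [255,[0,0,0.5],0],
    [255,[0,0,0.5],0],
    [255,[0,0,0.4],0],
    [255,[0,0,0],0],
    [255,[0,0,0],0],
  ],
)

```text
t: 32.92
eef_pos: [0.4631, 0.2367, 0.2068]
eef_rot: [[0.985, 0.172, -0.0], [0.172, -0.985, -0.0], [-0.0, 0.0, -1.0]]
contact_force: [0.3, -0.2, -8.2]
finger_gap: 0.0108
```

```bash
python3 m.py 18
```

```text
33.1667 [0.4631 0.2367 0.2068] [-1.800e-02 -2.970e-01 -7.999e+00  2.300e-02  4.500e-02  6.000e-03] [0.608 0.152 0.355 0.021 0.024 0.026] 0.011018037266816062
```

Emit:
servo_tool(
  targets=[
    [255,[0,0,0.3],0],
    [255,[0,0,0.3],0],
    [255,[0,0,0.3],0],
    [255,[0,0,0],0],
    [255,[0,0,0],0],
  ],
)

```text
t: 33.63
eef_pos: [0.4634, 0.2369, 0.2064]
eef_rot: [[0.985, 0.172, 0.001], [0.172, -0.985, 0.0], [0.001, -0.0, -1.0]]
contact_force: [-0.0, -1.3, -0.1]
finger_gap: 0.0113
```

```bash
python3 m.py 19
```

```text
33.8833 [0.4634 0.2369 0.2064] [-1.178 -0.266  1.501 -0.059  0.347 -0.04 ] [0.559 0.736 1.472 0.022 0.044 0.025] 0.011147260384904451
```

Load transferred (Fz ≈ 0). I'll open in place, then rise straight up.

Emit:
servo_tool(
  targets=[
    [200,[0,0,0],0],
    [150,[0,0,0],0],
    [100,[0,0,0],0],
    [50,[0,0,0],0],
    [0,[0,0,0],0],
    [0,[0,0,0],0],
    [0,[0,0,0],0],
    [0,[0,0,0],0],
    [0,[0,0,-3],0],
    [0,[0,0,-8],0],
    [0,[0,0,-15],0],
    [0,[0,0,-20],0],
    [0,[0,0,-20],0],
    [0,[0,0,-20],0],
    [0,[0,0,-20],0],
    [0,[0,0,-10],0],
    [0,[0,20,0],0],
    [0,[0,30,0],0],
    [0,[0,30,0],0],
    [0,[0,30,0],0],
  ],
)

```text
t: 35.6
eef_pos: [0.4819, 0.1275, 0.3221]
eef_rot: [[0.985, 0.173, 0.0], [0.173, -0.985, -0.0], [0.0, 0.0, -1.0]]
contact_force: [0.5, -1.2, -0.2]
finger_gap: 0.0855
```

Emit:
servo_tool(
  targets=[
    [0,[0,30,-10],0],
    [0,[0,30,-10],0],
    [0,[0,30,0],0],
    [0,[0,30,0],0],
    [0,[0,30,0],0],
    [0,[0,20,0],0],
    [0,[0,0,0],0],
    [0,[0,0,0],0],
  ],
)

```text
t: 36.27
eef_pos: [0.5112, -0.0398, 0.3418]
eef_rot: [[0.985, 0.17, -0.001], [0.17, -0.985, 0.0], [-0.0, -0.0, -1.0]]
contact_force: [0.4, 0.1, -0.3]
finger_gap: 0.0855
```

```bash
python3 m.py 20
python3 - <<'E'
from h import *
save('top','t20.png');save('scene','s20.png')
a=cv2.imread('pics/t20.png');b=cv2.imread('pics/s20.png')
cv2.imwrite('pics/v20.png',np.vstack([np.hstack([cv2.resize(a[180:280,90:225],(400,300),interpolation=cv2.INTER_CUBIC),cv2.resize(b[130:260,110:283],(400,300),interpolation=cv2.INTER_CUBIC)]),np.hstack([cv2.resize(a,(400,300)),cv2.resize(b,(400,300))])]))
E
```

```text
36.5167 [ 0.5111 -0.0379  0.3419] [ 0.195  0.465 -0.181  0.016  0.006 -0.016] [0.383 0.244 0.326 0.031 0.04  0.016] 0.08566171618464925
```

View pics/v20.png

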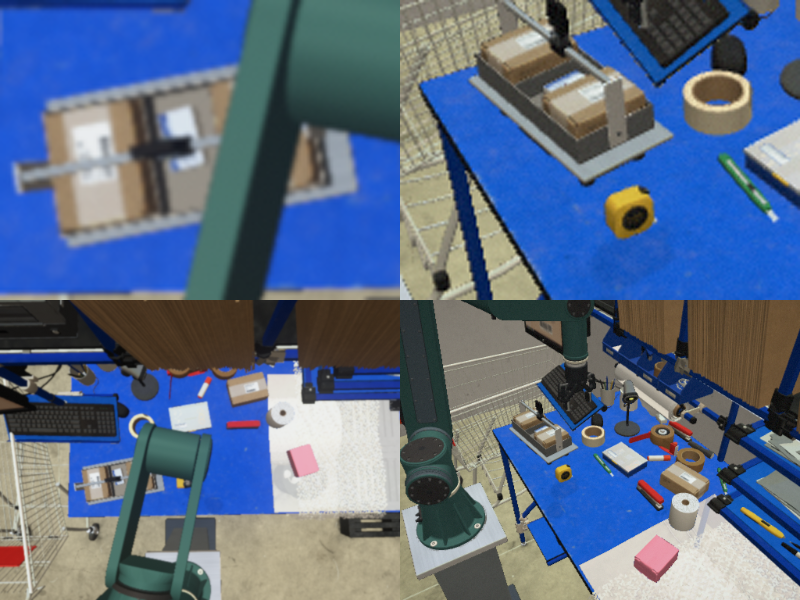

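Run:
```python
from h import *
c,q=np.cos(.173),np.sin(.173);Rz=np.array([[c,-q],[q,c]])
def pf(n,u,v,z):
  p=ray(n,u,v,z);return (Rz.T@(p[:2]-[.4615,.2365])).round(4)
for u,v,z in[(45,105,.104),(70,240,.104),(47,98,.055),(70,245,.055),(18,178,.172)]:
  print('top',(u,v,z),pf('top',90+u/2.963-.3,180+v/3-.3,z))
k=173/400;k2=130/300
for u,v,z in[(472,50,.104),(588,158,.104),(653,95,.104),(470,78,.055),(585,182,.055),(672,130,.055)]:
  print('scene',(u,v,z),pf('scene',110+(u-400)*k,130+v*k2,z))
```

```text
top (45, 105, 0.104) [0.0715 0.1411]
top (70, 240, 0.104) [-0.0699  0.1366]
top (47, 98, 0.055) [0.0838 0.1581]
top (70, 245, 0.055) [-0.0761  0.1575]
top (18, 178, 0.172) [-0.0005  0.1495]
scene (472, 50, 0.104) [-0.0615  0.1559]
scene (588, 158, 0.104) [-0.0734 -0.1752]
scene (653, 95, 0.104) [ 0.0796 -0.1176]
scene (470, 78, 0.055) [-0.0725  0.1582]
scene (585, 182, 0.055) [-0.076 -0.164]
scene (672, 130, 0.055) [ 0.0867 -0.1503]
```

```bash
python3 -c "
from cell import *
print(close_job())"
```

```text
the job is handed in; nothing more can be done
None
```

I carried the tray to the scale and set it down on the plate with both cartons still in it. I then released the grip, moved the arm clear and handed the job in at about 36.6 s.

**Balance:** I pinched the grip and slid the runner along the bar in steps, trying lifts of 6–11 mm. The balance point came out within a few millimetres of the tray's middle. Early trial lifts tilted the tray by up to about 0.07 rad. In the final trial lift the tray hung within about 0.003 rad of level. It stayed within about 0.012 rad when I checked it at carrying height before and after the carry.

**Setting down:** The weight passed to the plate in the last 0.9 mm of a slow descent. The wrist force went from about −8 N to about 0 N.

**Last checks:**
- **Overhang:** The top camera puts the tray's +y end about 15–20 mm inside the plate's edge. Its −y end was hidden by the arm after release; just before the descent it was about 16 mm inside. Across its width the tray is centred within a few millimetres, and it sits square.
- **Surroundings:** The tape measure, stapler, cutter and pink box look unmoved.
- **Disagreement:** Corner readings from the scene camera were coarser and off by up to 30 mm, which on their face put some tray edges past the plate. I judged them misread pixels on a blurred crop and relied on the top camera. That scene picture itself shows the tray within the plate.

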